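# Turn the bench outlet's elbow to its drain cup

### The job

Two short outlets stand on the bench: one carries a brass elbow with a single nozzle that is only started on its threaded stub, the other a tee with two opposite nozzles. Screw the elbow further on, clockwise, and stop when its nozzle points at the middle of the small white drain cup in front of it; leave the tee as it is.

Things in the scene. Friction and masses are not known exactly. Their poses are not given: they have to be found in the camera images.
- elbow: Brass elbow, free to turn about z only, drag 0.06 N m, stays where left; clockwise from above screws it down 3 mm a turn. Block 34 long (x), 26 wide (y: flat sides to grip), 30 mm high; level nozzle 21 then 15-19 mm thick, end 58 mm from axis. Origin: block's centre, on the thread's axis, 102 mm over the bench; x out along the nozzle, z up. Starts 30-90 deg short of the cup; a stop bars unscrewing over 17 deg.
- outlet_a: White round column, fixed to the bench, with the steel stub that carries the elbow. Origin: on the bench under the stub's axis. Foot 76 mm diameter, column up to 35 mm thick and 66 mm high; above it the stub, 20 mm thick; the elbow's round collar, 30 mm diameter, hides its top from 76 mm up to the block.
- cup_mouth (a point): Centre of the mouth of the white drain cup, 66 mm above the bench: a small open funnel of 56 mm diameter on a thin post with a round foot, fixed to the bench on the robot's side of the elbow, 110 to 145 mm from its axis.
- tee_end (a point): End of one of the two nozzles of the brass tee, 58 mm from its own stub's axis and 102 mm above the bench. The tee stands on the other white column, 0.2 to 0.4 m to the left or right of the elbow, has the same block with two such nozzles in line, and turns just as lightly.
Not all that is in view belongs to the job. There is more than one size of the part that bears cup_mouth; the job needs the smallest.

How it is judged:
At the end, for the whole second after the job is handed in: The elbow is at rest with its nozzle pointing at the drain cup: seen from above, the nozzle's line passes within 25 mm of the middle of the cup (about 10 degrees). The end of the tee's nozzle is within 12 mm of where it was (x of cup_mouth in the frame of elbow above 0.05 m and y of cup_mouth in the frame of elbow between -0.025 and 0.025 m and angular speed of elbow below 0.1 rad/s and distance of tee_end from where it was at the start of the episode below 0.012 m); the robot touches nothing.
It fails at once if the tee has been turned (distance of tee_end from where it was at the start of the episode above 0.012 m).
It also fails if it takes over 30 s, if anything falls off the work surface, if the arm or the gripper's body presses on something with over 40 N, if the wrist force passes 120 N, or if a joint passes its speed limit or range.

### The arm

A 6-joint arm with a two-finger parallel gripper is mounted at the origin on a cart in front of the work surface, level with it; the furniture and walls round the work are solid. World frame = base frame: x ahead of the robot, y to its left, z up, the work surface at z = 0. Lengths are in m, angles in rad, forces in N, time in s.
With the tool pointing down it reaches from about 0.3 to 0.95 m from the base axis. Payload 3.1 kg.
Tool frame: the origin (TCP) lies midway between the tips of the shut fingers; the grasp point (between the pads) lies 19 mm behind it; z points along the fingers, y is the line along which they close (so a half turn about z gives the same grasp; the last joint's range is limited). The gripper opens to 85 mm and grips with 20 to 120 N. Pads are 22 mm wide; open, the fingers measure 114 mm over their backs; the gripper's body (76 mm by 85 mm) begins 54 mm behind the grasp point. The pads swing forward as they close: fully open they stand 13 mm farther back than shut.
Start: joints at [1.04, 0.308, 1.634, -0, 1.2, -0.07], TCP at [0.278, 0.56, 0.231] pointing down, gripper open.
Joint ranges: [-3.06, 3.06], [-0.79, 1.96], [0.05, 2.63], [-1.19, 4.34], [0.05, 2.64], [-2.94, 2.94]. Speed limits (rad/s): [2.79, 2.79, 3.14, 3.14, 3.14, 3.14].

### API

Orientations are given as a unit quaternion [w, x, y, z].
In Python, from cell import bot, viewer gives the robot as it stands.
- The arm moves only by the tool move_arm, never from a script. Its argument "rows" is a list of rows, each an object of numbers: "hand": the finger opening in m, from 0 to 0.0854; "x", "y", "z": the shift along the tool's x, y, z in m; "twist": the turn about the tool's z in degrees. In form: [{"hand": .., "x": .., "y": .., "z": .., "twist": ..}, ...]. A call has exactly 10 rows; each row shifts and turns the commanded pose from where the row before left it, along the tool's axes as they then stand; what a row does not reach is not made up. A row lasts 1/12 s, in which the tool goes at most 41.7 mm and 7.16 degrees, less where a joint would pass 70% of its speed; a pose out of reach is approached as far as the arm can. A call with a gripper value outside its range is refused whole. The fingers move at their own pace and stop on an object; the grip force is fixed at half the most. Time passes only in rows, so rows that do not move let the fingers close, or fill a call up. It gives the time, the measured TCP pose, the force, the opening and the grip force at its end, in the units of the state.
- bot.observe(): the state, without advancing time (a new reading comes with each control period).
- viewer.snapshot(name): name is "side" or "top"; returns the picture (420x560x3 uint8, blue, green, red); there is no depth.
- viewer.camera_model(name): a dict with "fx", "fy", "cx", "cy" (pixels), "distortion" ([k1, k2, p1, p2, k3] as OpenCV has them; the pictures are not rectified), "R" (3x3) and "t" (3): a world point X has camera coordinates R X + t. Camera axes: x right, y down, z forward; pixel columns grow to the right and rows downward; lengths in m; the calibration is good to about 2 mm. A picture is of the moment at which its call begins. camera_model takes no time and is no camera call.
- bot.close_job(): hands the job in; it is judged then, once.
The state is a dict: "time_s": time; "joints": joint angles; "qd": joint speeds; "tau": joint torques, N m; "tcp_pos": TCP position; "ee_rot": TCP orientation; "wrist_force": force on the tool from outside, world axes, zero at the start; "moment": the same for the moment, N m; "grip_width": opening from 0.0 (shut) to 1.0 (fully open); "grasp_force": force on a finger pad.
Only numpy, scipy, OpenCV 4.12 (cv2) and the standard library are available. Lean on these libraries where they do the work, as an engineer would, in place of code of your own. Each camera call takes 0.05 s, during which the arm holds its last target. There are 200 camera calls.

## Working session

There is one attempt and no reset: what is moved stays moved. The work goes in short steps, Python scripts to look and compute and a tool call to move; the robot and the scene stay as the last step left them, time stands still between calls to the robot, and variables do not carry over. Pictures are saved under pics/ and viewed, at most 10 in all, crops included, and the job is handed in when it is done.

Besides the shell and the picture viewer there is one more tool, called as name(argument=value, ...) on one line, values as JSON. move_arm: Moves the arm, as the interface text tells. Its arguments: {"type":"object","properties":{"rows":{"type":"array"}},"required":["rows"]}

```bash
mkdir -p pics
python3 - <<'E'
from cell import bot, viewer
import cv2
for n in("top","side"):
    cv2.imwrite(f"pics/{n}0.png",viewer.snapshot(n))
    print({k:v for k,v in viewer.camera_model(n).items()})
print(bot.observe())
E
```

```text
{'fx': 383.5076404942823, 'fy': 383.5076404942823, 'cx': 273.1328529548606, 'cy': 204.87831017588786, 'distortion': array([-0.07905557,  0.        ,  0.        ,  0.        ,  0.        ]), 'R': array([[ 0.01322144, -0.99971633, -0.0198103 ],
       [-0.98442695, -0.00954084, -0.17553506],
       [ 0.17529626,  0.02182262, -0.98427384]]), 't': array([0.01176756, 0.5085154 , 0.8506089 ])}
{'fx': 494.97304643336275, 'fy': 494.97304643336275, 'cx': 273.5898326365501, 'cy': 208.98200067982677, 'distortion': array([-0.05002088,  0.        ,  0.        ,  0.        ,  0.        ]), 'R': array([[ 0.97607968, -0.21740794,  0.00150239],
       [-0.07946889, -0.36320046, -0.92831574],
       [ 0.20236888,  0.90599074, -0.37178975]]), 't': array([-0.48717258,  0.1347657 ,  0.89883915])}
{'time_s': 0.1, 'joints': array([ 1.04027360e+00,  3.08935354e-01,  1.63507310e+00, -2.32210033e-06,
        1.19973704e+00, -6.97160667e-02]), 'qd': array([-0.00046729, -0.00088686, -0.00348787, -0.00053084,  0.00172214,
       -0.0008805 ]), 'tau': array([-4.10710418e-04, -4.16407371e+01, -2.77645916e+01, -4.14454621e-05,
        4.04742634e-03, -8.68073357e-06]), 'tcp_pos': array([0.27756509, 0.55913011, 0.2301445 ]), 'ee_rot': array([-3.17193872e-04,  2.28369673e-01,  9.73573898e-01, -1.02862657e-03]), 'wrist_force': array([-0.03366883, -0.22988349, -0.24586219]), 'moment': array([-0.01493388, -0.02669698,  0.0573751 ]), 'grasp_force': 0.0, 'grip_width': 1.0018444322319986}
```

View pics/top0.png

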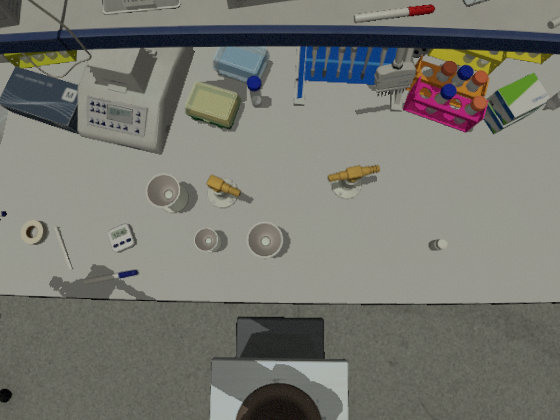

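View pics/side0.png

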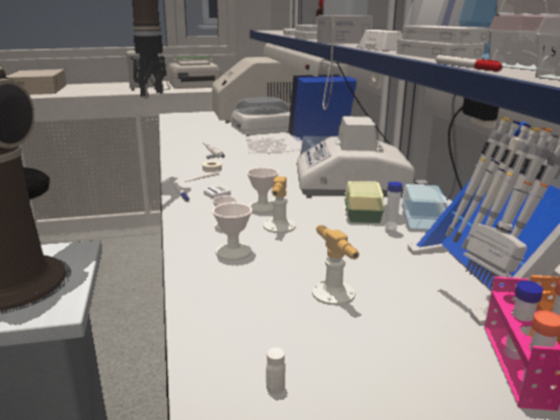

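The top view shows the elbow at about (222,186) with its nozzle to the lower right, and the tee at (355,173). The cups are at (207,240), (168,192) and (266,241); the one at (207,240) is the smallest.

```bash
cat > h.py <<'E'
import cv2, numpy as np
from cell import bot, viewer
def ray(n,px,z):
    m=viewer.camera_model(n);K=np.array([[m['fx'],0,m['cx']],[0,m['fy'],m['cy']],[0,0,1]])
    p=cv2.undistortPoints(np.array(px,float).reshape(-1,1,2),K,m['distortion'])[:,0]
    d=np.c_[p,np.ones(len(p))]@m['R']; c=-m['R'].T@m['t']
    return (c+d*((z-c[2])/d[:,2])[:,None])[:,:2]
def proj(n,P):
    m=viewer.camera_model(n);K=np.array([[m['fx'],0,m['cx']],[0,m['fy'],m['cy']],[0,0,1]])
    return cv2.projectPoints(np.array(P,float).reshape(-1,1,3),cv2.Rodrigues(m['R'])[0],m['t'],K,m['distortion'])[0][:,0]
def brass(im,box):
    h=cv2.cvtColor(im,cv2.COLOR_BGR2HSV); k=cv2.inRange(h,(8,110,60),(30,255,255))
    o=np.zeros_like(k); x0,y0,x1,y1=box; o[y0:y1,x0:x1]=k[y0:y1,x0:x1]; return o
E
cat > m.py <<'E'
from h import *
im=cv2.imread('pics/top0.png')
for nm,box in(("elbow",(195,160,255,215)),("tee",(310,150,400,195))):
    k=brass(im,box); ys,xs=np.nonzero(k); P=ray("top",np.c_[xs,ys],.107)
    r=cv2.minAreaRect((P*1000).astype(np.float32)); print(nm,len(P),r)
    c=P.mean(0);w,v=np.linalg.eigh(np.cov((P-c).T));a=v[:,1]; a*=-np.sign(a[1]); s=(P-c)@a
    print(c,"dir deg",np.degrees(np.arctan2(a[1],a[0])),"ext",s.min(),s.max(),"p-end",c+a*s.min(),"n-end",c+a*s.max())
    print(cv2.boundingRect(k))
v=cv2.resize(im[150:270,140:300],None,fx=5,fy=5,interpolation=cv2.INTER_CUBIC)
s=cv2.imread('pics/side0.png')[160:310,200:370]
cv2.imwrite('pics/c1.png',v); cv2.imwrite('pics/c2.png',cv2.resize(s,None,fx=4,fy=4,interpolation=cv2.INTER_CUBIC))
E
python3 m.py
```

```text
elbow 330 ((535.7490844726562, 127.08834838867188), (75.70845794677734, 28.835599899291992), 63.915714263916016)
[0.53874772 0.13057403] dir deg -113.63379505292552 ext -0.03309786404933535 0.042370683688040686 p-end [0.55201631 0.16089586] n-end [0.52176176 0.09175713]
(207, 175, 34, 21)
tee 461 ((569.113037109375, -161.27357482910156), (32.17585754394531, 115.79740142822266), 14.972246170043945)
[ 0.57033353 -0.15997369] dir deg -77.13859059406359 ext -0.057114787406825296 0.058828933684977505 p-end [ 0.55762015 -0.10429184] n-end [ 0.58342847 -0.21732669]
(328, 165, 52, 17)
```

View pics/c1.png

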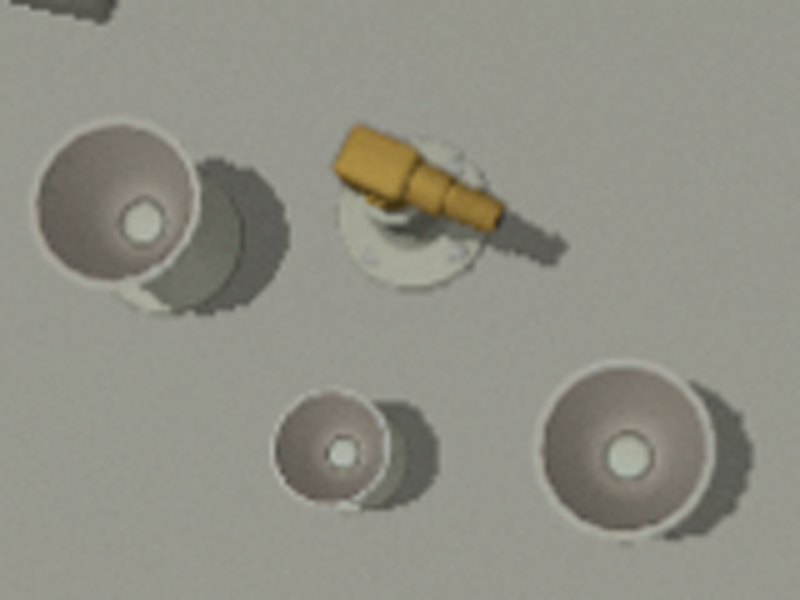

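View pics/c2.png

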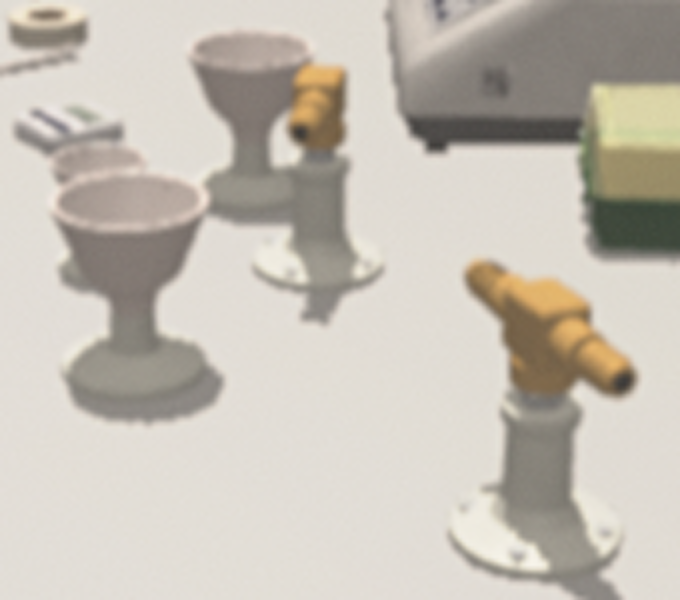

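Run:
```python
from h import *
f=lambda u,v:(140+(u+.5)/5-.5,150+(v+.5)/5-.5)
c=ray("top",[f(332,446),f(275,446),f(389,446)],.066);print("cup",c, "dia",np.linalg.norm(c[1]-c[2]))
b=ray("top",[f(378,163)],.117)[0];ft=ray("top",[f(414,213)],.003)[0];t=ray("top",[f(496,216)],.104)[0]
print("block",b,"foot",ft,"tip",t,np.linalg.norm(t-b))
A=(b+ft)/2
for X in(b,ft,A):
    d=c[0]-X;print("axis->cup dist",np.linalg.norm(d),"ang",np.degrees(np.arctan2(d[1],d[0])),"nozzle",np.degrees(np.arctan2(*(t-X)[::-1])))
# side view check
print(proj("side",[[*A,.117],[*A,0],[*c[0],.066]]))
print("side-ray block top centre (321,75)/crop", ray("side",[(200+321/4,160+75/4)],.117))
s=bot.observe();from scipy.spatial.transform import Rotation as R
q=s['ee_rot'];M=R.from_quat(q,scalar_first=True).as_matrix();print(M.round(3));print("toolframe delta",M.T@(np.array([*A,.23])-s['tcp_pos']))
```

```text
cup [[0.42530809 0.16781398]
 [0.4249397  0.19383894]
 [0.42566412 0.14188425]] dia 0.0519597342567991
block [0.54451591 0.14294079] foot [0.546461   0.14438121] tip [0.52408362 0.09210606] 0.05478729768445006
axis->cup dist 0.1217751180945103 ang 168.2141018487153 nozzle -111.8969538077684
axis->cup dist 0.12339822816020773 ang 169.0533140574427 nozzle -113.17427820451444
axis->cup dist 0.12258338589337751 ang 168.63648590214163 nozzle -112.54749180600008
[[280.00681383 177.65457514]
 [279.68634556 226.02694473]
 [225.37016689 199.53044551]]
side-ray block top centre (321,75)/crop [[0.54424602 0.13604921]]
[[-0.896  0.445 -0.001]
 [ 0.445  0.896 -0.002]
 [ 0.    -0.002 -1.   ]]
toolframe delta [-0.4247242  -0.25299507  0.0006251 ]
```

Run:
```python
from h import *
for z in(.2,.3,.4,.5,.6):
    print(z,"top",ray("top",[(150,48),(273,49),(400,47)],z).round(3).tolist(),"side",ray("side",[(400,67),(540,100)],z).round(3).tolist())
```

```text
0.2 top [[0.82, 0.283], [0.814, 0.019], [0.823, -0.25]] side [[1.506, 1.537], [1.509, 0.514]]
0.3 top [[0.755, 0.243], [0.751, 0.016], [0.758, -0.216]] side [[1.044, 0.611], [1.046, -0.019]]
0.4 top [[0.691, 0.204], [0.687, 0.013], [0.693, -0.182]] side [[0.582, -0.315], [0.582, -0.551]]
0.5 top [[0.626, 0.165], [0.623, 0.01], [0.628, -0.147]] side [[0.12, -1.242], [0.119, -1.084]]
0.6 top [[0.562, 0.126], [0.559, 0.007], [0.563, -0.113]] side [[-0.343, -2.168], [-0.344, -1.617]]
```

move_arm(rows=[{"hand":0.055,"x":-0.0212,"y":-0.0126,"z":0,"twist":0},{"hand":0.055,"x":-0.0212,"y":-0.0126,"z":0,"twist":0},{"hand":0.055,"x":-0.0212,"y":-0.0126,"z":0,"twist":0},{"hand":0.055,"x":-0.0212,"y":-0.0126,"z":0,"twist":0},{"hand":0.055,"x":-0.0212,"y":-0.0126,"z":0,"twist":0},{"hand":0.055,"x":-0.0212,"y":-0.0126,"z":0,"twist":0},{"hand":0.055,"x":-0.0212,"y":-0.0126,"z":0,"twist":0},{"hand":0.055,"x":-0.0212,"y":-0.0126,"z":0,"twist":0},{"hand":0.055,"x":-0.0212,"y":-0.0126,"z":0,"twist":0},{"hand":0.055,"x":-0.0212,"y":-0.0126,"z":0,"twist":0}])

```text
time_s: 0.93
tcp_pos: [0.4119, 0.3513, 0.2308]
ee_rot: [-0.0, 0.228, 0.974, -0.0]
wrist_force: [0.6, 0.0, 0.5]
grip_width: 0.65
grasp_force: 0.0
```

move_arm(rows=[{"hand":0.055,"x":-0.0212,"y":-0.0126,"z":0,"twist":0},{"hand":0.055,"x":-0.0212,"y":-0.0126,"z":0,"twist":0},{"hand":0.055,"x":-0.0212,"y":-0.0126,"z":0,"twist":0},{"hand":0.055,"x":-0.0212,"y":-0.0126,"z":0,"twist":0},{"hand":0.055,"x":-0.0212,"y":-0.0126,"z":0,"twist":0},{"hand":0.055,"x":-0.0212,"y":-0.0126,"z":0,"twist":0},{"hand":0.055,"x":-0.0212,"y":-0.0126,"z":0,"twist":0},{"hand":0.055,"x":-0.0212,"y":-0.0126,"z":0,"twist":0},{"hand":0.055,"x":-0.0212,"y":-0.0126,"z":0,"twist":0},{"hand":0.055,"x":-0.0212,"y":-0.0126,"z":0,"twist":0}])

```text
time_s: 1.77
tcp_pos: [0.5457, 0.1444, 0.2307]
ee_rot: [-0.001, 0.228, 0.974, -0.0]
wrist_force: [-0.0, -0.1, 0.4]
grip_width: 0.646
grasp_force: 0.0
```

move_arm(rows=[{"hand":0.055,"x":0,"y":0,"z":0,"twist":6.6},{"hand":0.055,"x":0,"y":0,"z":0,"twist":6.6},{"hand":0.055,"x":0,"y":0,"z":0,"twist":6.6},{"hand":0.055,"x":0,"y":0,"z":0,"twist":6.6},{"hand":0.055,"x":0,"y":0,"z":0,"twist":6.6},{"hand":0.055,"x":0,"y":0,"z":0,"twist":6.6},{"hand":0.055,"x":0,"y":0,"z":0,"twist":6.6},{"hand":0.055,"x":0,"y":0,"z":0,"twist":6.6},{"hand":0.055,"x":0,"y":0,"z":0,"twist":6.6},{"hand":0.055,"x":0,"y":0,"z":0,"twist":6.6}])

```text
time_s: 2.6
tcp_pos: [0.5452, 0.1455, 0.2306]
ee_rot: [-0.0, 0.724, 0.69, -0.001]
wrist_force: [0.3, -0.2, -0.6]
grip_width: 0.643
grasp_force: 0.0
```

move_arm(rows=[{"hand":0.055,"x":0,"y":0,"z":0,"twist":5},{"hand":0.055,"x":0,"y":0,"z":0,"twist":5},{"hand":0.055,"x":0,"y":0,"z":0,"twist":5},{"hand":0.055,"x":0,"y":0,"z":0,"twist":5},{"hand":0.055,"x":0,"y":0,"z":0,"twist":0.6},{"hand":0.055,"x":0,"y":0,"z":0,"twist":0},{"hand":0.055,"x":0,"y":0,"z":0,"twist":0},{"hand":0.055,"x":0,"y":0,"z":0,"twist":0},{"hand":0.055,"x":0,"y":0,"z":0,"twist":0},{"hand":0.055,"x":0,"y":0,"z":0,"twist":0}])

```text
time_s: 3.43
tcp_pos: [0.5457, 0.1456, 0.2313]
ee_rot: [-0.0, 0.834, 0.552, -0.0]
wrist_force: [-0.1, 0.3, 0.1]
grip_width: 0.643
grasp_force: 0.0
```

```bash
cat > st.py <<'E'
from h import *
import sys
from scipy.spatial.transform import Rotation as R
s=bot.observe();M=R.from_quat(s['ee_rot'],scalar_first=True).as_matrix()
print(s['time_s'],s['tcp_pos'].round(4),"yang",np.degrees(np.arctan2(M[1,1],M[0,1])),"tilt",M[:,2].round(4),s['joints'].round(2),s['wrist_force'].round(1),s['moment'].round(2),s['grasp_force'],s['grip_width'])
print("delta tool to axis",(M.T@(np.array([.545,.1435,.088])-s['tcp_pos'])).round(4))
if len(sys.argv)>1:
    a=viewer.snapshot("top")[120:270,140:300];b=viewer.snapshot("side")[110:260,190:350]
    cv2.imwrite(sys.argv[1],cv2.resize(np.hstack([a,b]),None,fx=2.5,fy=2.5,interpolation=cv2.INTER_CUBIC))
E
python3 st.py pics/a1.png
```

```text
3.4333 [0.5457 0.1456 0.2313] yang -22.97188369330774 tilt [-0. -0. -1.] [0.18 0.19 1.78 0.   1.17 0.58] [-0.1  0.3  0.1] [-0.03 -0.    0.01] 0.0 0.6425741673437877
delta tool to axis [-0.0021  0.0002  0.1433]
```

View pics/a1.png

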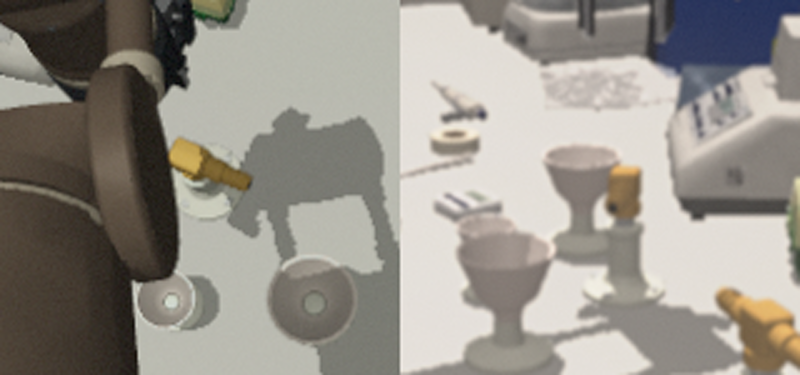

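The top view shows the hand above and left of the elbow block, displaced by parallax; nothing blocks the descent. Going down now.

move_arm(rows=[{"hand":0.055,"x":-0.002,"y":0,"z":0.02,"twist":0},{"hand":0.055,"x":0,"y":0,"z":0.02,"twist":0},{"hand":0.055,"x":0,"y":0,"z":0.02,"twist":0},{"hand":0.055,"x":0,"y":0,"z":0.02,"twist":0},{"hand":0.055,"x":0,"y":0,"z":0.016,"twist":0},{"hand":0.055,"x":0,"y":0,"z":0.01,"twist":0},{"hand":0.055,"x":0,"y":0,"z":0.01,"twist":0},{"hand":0.055,"x":0,"y":0,"z":0,"twist":0},{"hand":0.055,"x":0,"y":0,"z":0,"twist":0},{"hand":0.055,"x":0,"y":0,"z":0,"twist":0}])

```text
time_s: 4.37
tcp_pos: [0.5459, 0.1439, 0.1163]
ee_rot: [0.0, 0.834, 0.552, 0.001]
wrist_force: [-0.2, -0.7, 0.6]
grip_width: 0.647
grasp_force: 0.0
```

```bash
python3 st.py pics/a2.png
```

```text
4.3667 [0.5459 0.1439 0.1163] yang -22.998967102155195 tilt [ 1.9e-03  3.0e-04 -1.0e+00] [ 0.18  0.33  1.86 -0.    0.95  0.58] [-0.2 -0.7  0.6] [ 0.03 -0.01  0.02] 0.0 0.6469895921826253
delta tool to axis [-0.0007 -0.0007  0.0283]
```

View pics/a2.png

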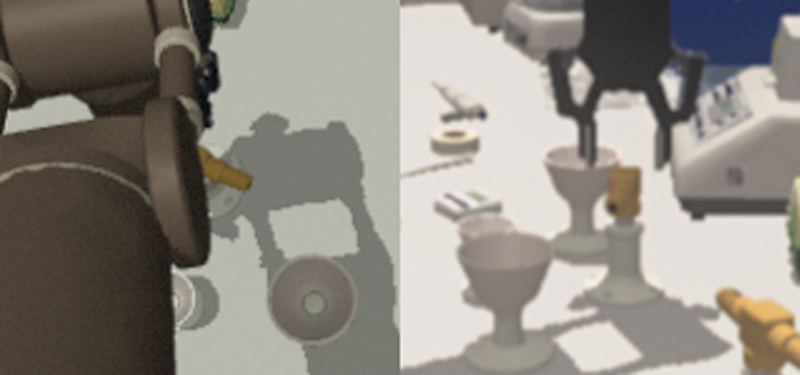

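In the side view the fingers (588 and 662) straddle the block (625) centrally. I'll descend the last 28 mm and close.

move_arm(rows=[{"hand":0.055,"x":0,"y":0,"z":0.01,"twist":0},{"hand":0.055,"x":0,"y":0,"z":0.01,"twist":0},{"hand":0.055,"x":0,"y":0,"z":0.008,"twist":0},{"hand":0.055,"x":0,"y":0,"z":0,"twist":0},{"hand":0.045,"x":0,"y":0,"z":0,"twist":0},{"hand":0.038,"x":0,"y":0,"z":0,"twist":0},{"hand":0.032,"x":0,"y":0,"z":0,"twist":0},{"hand":0.026,"x":0,"y":0,"z":0,"twist":0},{"hand":0.02,"x":0,"y":0,"z":0,"twist":0},{"hand":0.02,"x":0,"y":0,"z":0,"twist":0}])

```text
time_s: 5.3
tcp_pos: [0.5455, 0.1438, 0.0881]
ee_rot: [0.0, 0.834, 0.552, 0.001]
wrist_force: [-0.0, -0.1, 3.0]
grip_width: 0.293
grasp_force: 59.2
```

```bash
python3 st.py
```

```text
5.3 [0.5455 0.1438 0.0881] yang -23.006096179708535 tilt [ 1.4e-03  2.0e-04 -1.0e+00] [ 0.18  0.37  1.88 -0.    0.89  0.58] [-0.  -0.1  3. ] [-0.03  0.08  0.01] 59.24752414226532 0.29257635410188043
delta tool to axis [-0.0005 -0.0004  0.0001]
```

move_arm(rows=[{"hand":0.02,"x":0,"y":0,"z":0,"twist":2},{"hand":0.02,"x":0,"y":0,"z":0,"twist":4},{"hand":0.02,"x":0,"y":0,"z":0.0001,"twist":4},{"hand":0.02,"x":0,"y":0,"z":0,"twist":4},{"hand":0.02,"x":0,"y":0,"z":0.0001,"twist":4},{"hand":0.02,"x":0,"y":0,"z":0,"twist":4},{"hand":0.02,"x":0,"y":0,"z":0.0001,"twist":4},{"hand":0.02,"x":0,"y":0,"z":0,"twist":4},{"hand":0.02,"x":0,"y":0,"z":0,"twist":4},{"hand":0.02,"x":0,"y":0,"z":0,"twist":4}])

```text
time_s: 6.13
tcp_pos: [0.5453, 0.144, 0.0878]
ee_rot: [-0.0, 0.969, 0.249, 0.001]
wrist_force: [0.1, 0.8, 4.0]
grip_width: 0.295
grasp_force: 59.4
```

move_arm(rows=[{"hand":0.02,"x":0,"y":0,"z":0,"twist":4},{"hand":0.02,"x":0,"y":0,"z":0,"twist":4},{"hand":0.02,"x":0,"y":0,"z":0.0001,"twist":4},{"hand":0.02,"x":0,"y":0,"z":0,"twist":4},{"hand":0.02,"x":0,"y":0,"z":0.0001,"twist":4},{"hand":0.02,"x":0,"y":0,"z":0,"twist":4},{"hand":0.02,"x":0,"y":0,"z":0.0001,"twist":4},{"hand":0.02,"x":0,"y":0,"z":0,"twist":4},{"hand":0.02,"x":0,"y":0,"z":0,"twist":4},{"hand":0.02,"x":0,"y":0,"z":0,"twist":4}])

```text
time_s: 6.97
tcp_pos: [0.5452, 0.1444, 0.0874]
ee_rot: [-0.001, 0.995, -0.097, 0.0]
wrist_force: [-0.9, 1.2, 2.1]
grip_width: 0.294
grasp_force: 59.4
```

```bash
python3 st.py pics/a3.png
```

```text
6.9667 [0.5452 0.1444 0.0874] yang -101.18632499139234 tilt [ 9.e-04  1.e-03 -1.e+00] [0.18 0.37 1.88 0.   0.89 1.95] [-0.9  1.2  2.1] [0.2  0.12 0.09] 59.3931645154953 0.2938979487132084
delta tool to axis [-0.      0.0009 -0.0006]
```

View pics/a3.png

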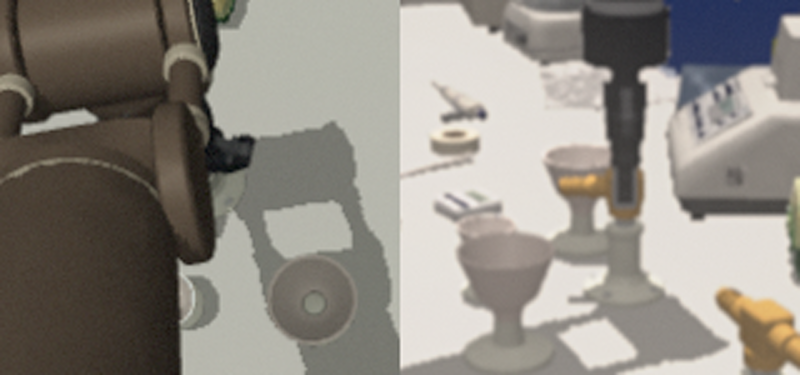

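The nozzle now points left towards the robot's side, at about (575,185) in the side crop. Next I'll open, lift straight up, swing clear and check from above.

move_arm(rows=[{"hand":0.05,"x":0,"y":0,"z":0,"twist":0},{"hand":0.05,"x":0,"y":0,"z":0,"twist":0},{"hand":0.05,"x":0,"y":0,"z":0,"twist":0},{"hand":0.05,"x":0,"y":0,"z":0,"twist":0},{"hand":0.05,"x":0,"y":0,"z":-0.015,"twist":0},{"hand":0.05,"x":0,"y":0,"z":-0.02,"twist":0},{"hand":0.05,"x":0,"y":0,"z":-0.025,"twist":0},{"hand":0.05,"x":0,"y":0,"z":-0.025,"twist":0},{"hand":0.05,"x":0,"y":0,"z":-0.025,"twist":0},{"hand":0.05,"x":0,"y":0,"z":-0.03,"twist":0}])

```text
time_s: 7.9
tcp_pos: [0.5438, 0.1433, 0.2265]
ee_rot: [0.0, 0.995, -0.096, -0.001]
wrist_force: [0.2, 0.4, -0.9]
grip_width: 0.584
grasp_force: 0.0
```

Run:
```python
from h import *
from scipy.spatial.transform import Rotation as R
s=bot.observe();M=R.from_quat(s['ee_rot'],scalar_first=True).as_matrix()
print(s['tcp_pos'],M.T@(np.array([.40,.45,s['tcp_pos'][2]])-s['tcp_pos']))
```

```text
[0.54379485 0.14331359 0.22651057] [-1.99593831e-01 -2.73670946e-01  1.70296119e-04]
```

move_arm(rows=[{"hand":0.05,"x":-0.02,"y":-0.027,"z":0,"twist":0},{"hand":0.05,"x":-0.02,"y":-0.027,"z":0,"twist":0},{"hand":0.05,"x":-0.02,"y":-0.027,"z":0,"twist":0},{"hand":0.05,"x":-0.02,"y":-0.027,"z":0,"twist":0},{"hand":0.05,"x":-0.02,"y":-0.027,"z":0,"twist":0},{"hand":0.05,"x":-0.02,"y":-0.027,"z":0,"twist":0},{"hand":0.05,"x":-0.02,"y":-0.027,"z":0,"twist":0},{"hand":0.05,"x":-0.02,"y":-0.027,"z":0,"twist":0},{"hand":0.05,"x":-0.02,"y":-0.027,"z":0,"twist":0},{"hand":0.05,"x":-0.02,"y":-0.027,"z":0,"twist":0}])

```text
time_s: 8.73
tcp_pos: [0.3992, 0.4481, 0.2264]
ee_rot: [0.0, 0.995, -0.096, 0.0]
wrist_force: [0.9, -0.3, 0.3]
grip_width: 0.586
grasp_force: 0.0
```

```bash
python3 st.py pics/a4.png
python3 - <<'E'
from h import *
im=viewer.snapshot("top");k=brass(im,(195,160,255,225));ys,xs=np.nonzero(k);P=ray("top",np.c_[xs,ys],.107)
c=P.mean(0);w,v=np.linalg.eigh(np.cov((P-c).T));a=v[:,1];a*=-np.sign(a[0]);d=np.array([.4253,.1678])-[.545,.1435]
print(len(P),c,np.degrees(np.arctan2(a[1],a[0])),"want",np.degrees(np.arctan2(d[1],d[0])),"miss from axis",np.cross(a,d),"miss from centroid",np.cross(a,np.array([.4253,.1678])-c))
t=brass(im,(310,150,400,195));ys,xs=np.nonzero(t);P=ray("top",np.c_[xs,ys],.107);c=P.mean(0);v=np.linalg.eigh(np.cov((P-c).T))[1][:,1];print("tee",c,v,np.degrees(np.arctan2(*v[::-1])))
E
```

```text
8.7333 [0.3992 0.4481 0.2264] yang -100.9732897946648 tilt [ 0.e+00 -4.e-04 -1.e+00] [ 0.77  0.27  1.7  -0.    1.18  2.53] [ 0.9 -0.3  0.3] [0.01 0.   0.09] 0.0 0.5857546360900248
delta tool to axis [0.2011 0.2712 0.1386]
335 [0.53095319 0.14595794] 168.55770625775398 want 168.52447324857695 miss from axis -7.084525282182244e-05 miss from centroid -0.000448375258299355
tee [ 0.57040744 -0.15997738] [-0.22347545  0.97470956] 102.91324544822838<stdin>:4: DeprecationWarning: Arrays of 2-dimensional vectors are deprecated. Use arrays of 3-dimensional vectors instead. (deprecated in NumPy 2.0)
```

View pics/a4.png

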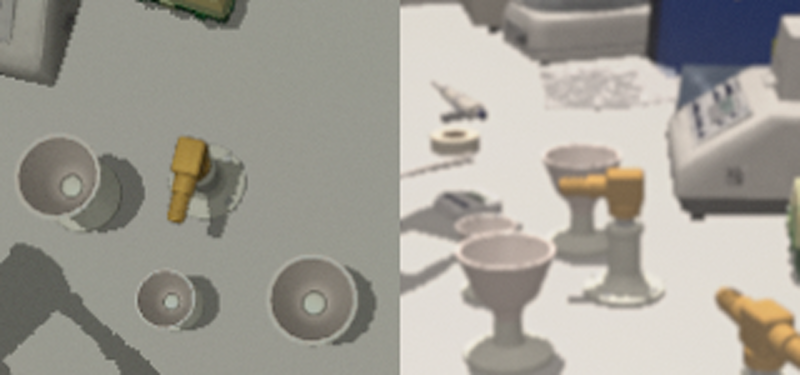

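The nozzle (180,210 in the top crop) points at the small cup (168,300), with a measured miss of about 0.5 mm. The tee hasn't moved and the arm is clear, so I'm handing in.

```bash
python3 -c "
from cell import bot
print(bot.close_job())"
```

```text
the job is handed in; nothing more can be done
None
```

I screwed the elbow on about 78° clockwise; its nozzle line passes within about 1 mm of the smallest cup's middle, the tee did not move, the arm is clear, and the job is handed in with no verdict returned.

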